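Mesh the bearing arbor into the spinner drive and hold it down

TASK

Get the bearing spinner ready: first slide the orange transport lock on the grey drive unit all the way to its end stop so that the brass splined socket is uncovered. Then lift the bearing arbor out of its wooden stand, turn it until its four splines mesh with the socket and slide it fully home against the ejector spring, flange flush on the socket. Finish while still gripping the arbor and pressing it down, so that the clip can be fitted (the spring lifts it if you let go); leave the lock fully open and do not disturb the other things on the mat.

Things in the scene. Friction and masses are not known exactly. Their poses are not given: they have to be found in the camera images.
- drive_unit: Grey drive unit, fixed, 110 (its x) by 190 (its y) by 60 mm high. Origin on the socket axis, at its underside (on the mat, 3 mm above the table); it reaches from y = -63 to +127 mm. The lock opens along its +y. Two rails 8 mm high and wide lie along its top at x = -40 and +40 mm; a 14 mm high stop bar crosses it at y = 123 mm.
- lock (a joint): Position of the orange transport lock along the drive unit's +y: about 0 to 0.015 m at the start (plate covers the socket), 0.055 m at the end stop (socket free). Friction about 2 N; it stays where it is left.
- lock_grip (a point): Centre of the top of the lock's upright orange grip, a block 32 mm (drive unit's x) by 14 mm (its y, the way it slides), standing 28 mm up from the lock plate. The plate is 88 by 88 by 4 mm; its top lies 28 mm below this point, 72.5 mm above the drive unit's underside; along that y it reaches from 68 mm behind to 20 mm ahead of the grip.
- socket_rim (a point): Centre of the socket mouth, on top of the 44 mm square brass collar, 66 mm above the drive unit's underside; z up. The socket is a vertical cross-shaped hole: two slots 10 mm wide, 29.5 mm end to end, along this frame's x and y axes, parallel to the collar's sides. It stands at any angle within 45 degrees to the drive unit and is stiff to turn (0.3 N m).
- ejector (a joint): How far the black spring ejector in the socket is pressed down, in m: 0 free (its top 16 mm below the rim), 0.010 with the arbor home. It pushes up with about 3 N at 0 and 8 N at 0.010.
- arbor: Bearing arbor, loose, about 130 g, 92 mm tall, upright in the stand. Origin at the centre of its foot, z up. Lowest 26 mm: splines, a cross of two bars 7 mm wide and 26 mm end to end along its x and y (first 5 mm narrowed to 4.5 and 23 mm); above: flange 40 mm diameter, 6 mm thick; four bearings 22 mm diameter, 28 mm tall in all; grip head.
- head (a point): Centre of the top of the arbor's blue square grip head, 22 by 22 mm and 32 mm tall (60 to 92 mm above the arbor's foot); its flats are parallel to the spline bars (x and y axes), so every quarter turn is alike.
- flange (a point): Centre of the underside of the arbor's flange, 26 mm above the arbor's foot, axes as the arbor's. With the arbor fully home it lies on the socket rim.
- stand: Wooden block, fixed, 70 by 70 by 40 mm, origin at the centre of its underside on the mat. A 31 mm square vertical hole through its middle takes the splined foot; the arbor's flange rests on its top.
- bowl: Magnetic steel parts bowl, 100 mm diameter, 28 mm high, origin under its centre. Leave alone.
- truck: Aluminium skate truck, 200 mm axle along its y, 51 mm high, origin under its base plate. Leave alone.
- hex_key: Chrome hex key lying flat, 90 by 28 mm, 5 mm thick, origin at the middle of the long leg. Leave alone.
- shield: Black plastic bearing shield, disc 22 mm diameter, 4 mm thick, origin under its centre. Leave alone.
- wheel: Yellow skate wheel lying flat, 52 mm diameter, 32 mm high, origin under its centre. Leave alone.
Things that resemble listed ones, but are neither listed nor needed, are in the scene too. There is more than one size of the arbor; the job needs the larger.

How it is judged:
By the outcome, as a careful person would: the job done as asked, in the order asked, and still so for the second after the job is handed in, while the arm keeps its last pose, push and grip.
It also fails if it takes over 56 s, if anything falls off the work surface, if the arm or the gripper's body presses on something with over 40 N, if the wrist force passes 120 N, or if a joint passes its speed limit or range.

ROBOT

A 7-joint arm with a two-finger parallel gripper is mounted at the origin on the work surface. World frame = base frame: x ahead of the robot, y to its left, z up, the work surface at z = 0. Lengths are in m, angles in rad, forces in N, time in s.
With the tool pointing down it reaches from about 0.425 to 0.925 m from the base axis. Payload 6.8 kg.
Tool frame: the origin (TCP) lies on the mounting face of the last link; the fingertips stand 173 mm ahead of it and the grasp point (between the pads) lies 155 mm ahead of it; z points along the fingers, y is the line along which they close (so a half turn about z gives the same grasp; the last joint's range is limited). The gripper opens to 85 mm and grips with 20 to 120 N. Pads are 22 mm wide; open, the fingers measure 114 mm over their backs; the gripper's body (76 mm by 85 mm) begins 54 mm behind the grasp point. The pads swing forward as they close: fully open they stand 13 mm farther back than shut.
Start: joints at [1.195, 0.477, 0.022, 1.555, -0.011, 1.109, -0.083], TCP at [0.179, -0.651, 0.405] pointing down, gripper open.
Joint ranges: [-2.96, 2.96], [-0.34, 2.1], [-1.41, 1.46], [0.24, 2.44], [-1.37, 4.51], [0.17, 1.92], [-2.96, 2.96]. Speed limits (rad/s): [2.39, 2.39, 3.14, 3.14, 3.14, 3.14, 3.14].

INTERFACE

Orientations are given as a unit quaternion [w, x, y, z].
In Python, from station import bot gives the robot as it stands. The module is installed in compiled form; this text tells all that it offers.
- The arm moves only by the shell command python3 -m pendant 'ROWS' [FORCE]. ROWS is JSON, a list of rows, each a list of 5 numbers: the finger opening in m, from 0 to 0.0854, then the shift along the tool's x, y, z in m, then the turn about the tool's z in degrees. In form: [[jaw, x, y, z, yaw], ...]. A call has 1 to 12 rows; each row shifts and turns the commanded pose from where the row before left it, along the tool's axes as they then stand; what a row does not reach is not made up. A row lasts 1/12 s, in which the tool goes at most 41.7 mm and 7.16 degrees, less where a joint would pass 70% of its speed; a pose out of reach is approached as far as the arm can. A call with a gripper value outside its range is refused whole. The fingers move at their own pace and stop on an object; FORCE is the grip in N (left out, the last holds). Time passes only in rows, so rows that do not move let the fingers close. It gives the time, the measured TCP pose, the force, the opening and the grip force at its end, in the units of the state.
- bot.get_obs(): the state, without advancing time (a new reading comes with each control period).
- bot.read_camera(name): name is "scene" or "top"; returns (picture, depth): 384x512x3 uint8, blue, green, red; 384x512 float32, m along the optical axis (not along the pixel's ray), 0 where there is no reading.
- bot.camera_model(name): a dict with "intrinsics" (3x3 intrinsics, pixels), "R" (3x3) and "t" (3): a world point X has camera coordinates R X + t. Camera axes: x right, y down, z forward; pixel columns grow to the right and rows downward; lengths in m; the calibration is good to about 2 mm. A picture is of the moment at which its call begins. camera_model takes no time and is no camera call.
- bot.hand_in(): hands the job in; it is judged then, once.
Trained networks look in the newest picture that a camera, given by its name, has taken for a name from the list of things; names that differ only in an ending like _2 or _b are one class to them, and where a whole thing is asked for, a point or a joint stands for the part that bears it (a point fixed in the world has none). Each returns a list of dicts, best first, with "score" (0 to 1); they miss things now and then, are a little off and sometimes report something else, mostly with a low value. They report only what shows in the picture. A call takes as long as a camera call. They do not tell look-alikes from the thing itself.
- bot.boxes_of(name, camera): "at" ([column, row] in pixels, amid what is visible of it).
- bot.trace(name, camera): "mask" (384x512 bool, what is visible of it) and "at" ([column, row] in pixels, amid what is visible of it).
- bot.pinpoint(name, camera): "at" ([column, row] in pixels: a listed point, or the origin of a listed thing).
The state is a dict: "t": time; "q": joint angles; "joint_vel": joint speeds; "joint_torque": joint torques, N m; "eef_pos": TCP position; "tool_rot": TCP orientation; "contact_force": force on the tool from outside, world axes, zero at the start; "torque": the same for the moment, N m; "gripper_width": opening from 0.0 (shut) to 1.0 (fully open); "grasp_force": force on a finger pad.
Only numpy, scipy, OpenCV 4.12 (cv2) and the standard library are available. Lean on these libraries where they do the work, as an engineer would, in place of code of your own. Each camera call takes 0.05 s, during which the arm holds its last target. There are 200 camera calls.

## Working session

There is one attempt and no reset: what is moved stays moved. The work goes in short steps, Python scripts to look and compute and a shell command to move; the robot and the scene stay as the last step left them, time stands still between calls to the robot, and variables do not carry over. Pictures are saved under pics/ and viewed, at most 10 in all, crops included, and the job is handed in when it is done.

```bash
mkdir -p pics
cat > h.py <<'E'
import numpy as np,cv2
from station import bot
def cast(cam,px,z):
    m=bot.camera_model(cam);K,R,t=[np.array(m[k]) for k in("intrinsics","R","t")]
    d=R.T@np.linalg.inv(K)@np.array([px[0],px[1],1.]);o=-R.T@t
    return o+d*(z-o[2])/d[2]
def cloud(cam,dep):
    m=bot.camera_model(cam);K,R,t=[np.array(m[k]) for k in("intrinsics","R","t")]
    v,u=np.mgrid[:384,:512];p=np.stack([u,v,np.ones_like(u)],-1)@np.linalg.inv(K).T*dep[...,None]
    return (p-t)@R
def proj(cam,X):
    m=bot.camera_model(cam);K,R,t=[np.array(m[k]) for k in("intrinsics","R","t")]
    c=K@(R@np.array(X)+t);return c[:2]/c[2]
E
python3 - <<'E'
from h import *
np.set_printoptions(precision=4,suppress=True)
for c in("scene","top"):
    im,d=bot.read_camera(c);cv2.imwrite(f"pics/{c}0.png",im);np.save(c+"0.npy",d)
    P=cloud(c,d)
    m=bot.camera_model(c);print(c,-np.array(m["R"]).T@m["t"])
    for n in("lock_grip","head","socket_rim","drive_unit","stand","flange"):
        for r in bot.pinpoint(n,c):
            u,v=np.round(r["at"]).astype(int)
            print(n,np.round(r["at"],1),round(r["score"],2),P[v,u] if 0<=u<512 and 0<=v<384 else'')
print(bot.get_obs())
E
```

```text
scene [1.009  0.3494 0.9392]
lock_grip [255.3 162.7] 0.64 [ 0.5535 -0.0983  0.1028]
head [376.4 205.9] 0.76 [0.4417 0.2372 0.1089]
head [343.2 187.5] 0.72 [0.4315 0.1308 0.0739]
drive_unit [245.5 173. ] 0.87 [ 0.5843 -0.1057  0.0778]
drive_unit [291.7 217.3] 0.59 [0.5687 0.064  0.0024]
stand [365.7 221.7] 0.79 [0.46   0.2369 0.044 ]
stand [188.5 142.1] 0.45 [ 0.6023 -0.3537  0.0334]
stand [370.2 219.7] 0.27 [0.4491 0.2418 0.0471]
flange [373.5 214. ] 0.73 [0.4373 0.2415 0.0653]
flange [340.2 198.5] 0.53 [0.4384 0.1347 0.0325]
top [ 0.4884 -0.0065  1.0667]
lock_grip [300.2 208.3] 0.82 [ 0.5601 -0.0972  0.1031]
head [164.6 264.6] 0.49 [0.4299 0.2274 0.1065]
head [201.9 262.4] 0.48 [0.4299 0.155  0.003 ]
drive_unit [313.2 215.1] 0.83 [ 0.5442 -0.1315  0.0748]
stand [172.3 262.4] 0.84 [0.4339 0.2226 0.0542]
flange [206.4 261.5] 0.48 [0.4336 0.1345 0.0729]
flange [166.9 261.4] 0.47 [0.4393 0.2223 0.1082]
{'t': 0.7, 'q': array([ 1.1949,  0.477 ,  0.0224,  1.5554, -0.0115,  1.1093, -0.0831]), 'joint_vel': array([-0.0003, -0.0014, -0.0001,  0.0007, -0.0002, -0.0007, -0.    ]), 'joint_torque': array([ -0.0013, -59.618 ,   1.6053, -28.1504,   0.0125,   0.0013,
         0.    ]), 'eef_pos': array([ 0.1786, -0.6509,  0.4047]), 'tool_rot': array([0.    , 0.9911, 0.1335, 0.    ]), 'contact_force': array([ 0.4507,  0.0341, -0.2543]), 'torque': array([0.0681, 0.0183, 0.0384]), 'grasp_force': 0.0, 'gripper_width': 1.000402510416255}
```

```bash
python3 -c "
import cv2
for c in('top','scene'):
    i=cv2.imread(f'pics/{c}0.png');cv2.imwrite(f'pics/{c}0b.png',cv2.resize(i,(800,600),interpolation=cv2.INTER_CUBIC))"
```

```text
(no output)
```

View pics/top0b.png

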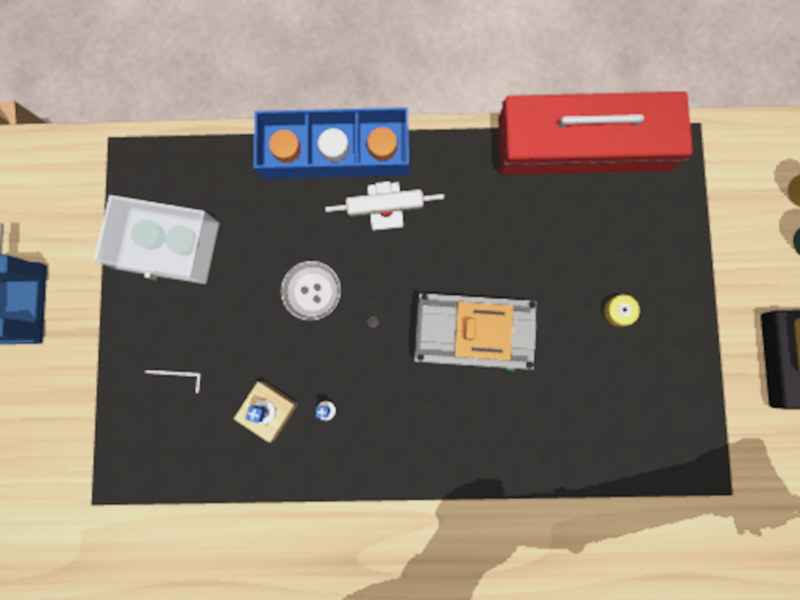

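View pics/scene0b.png

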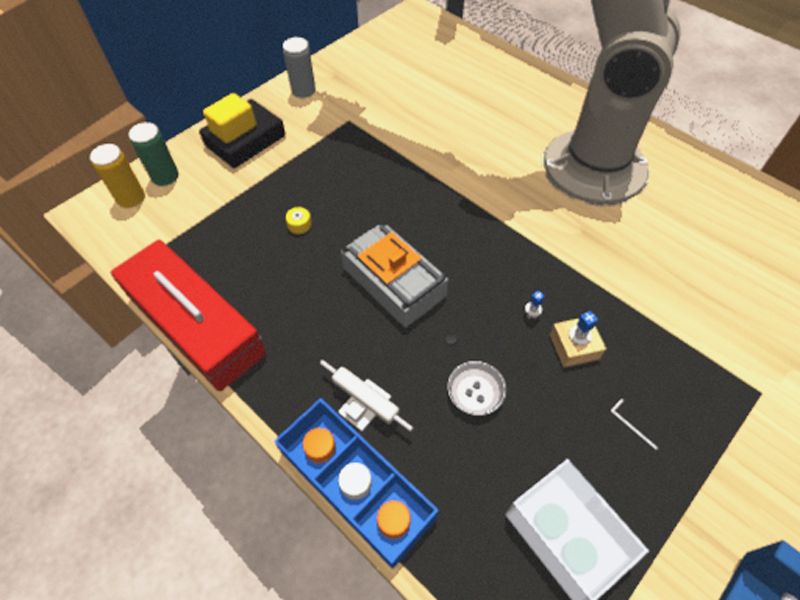

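Top view: the arbor in the wooden stand (top ≈[165,264], scene ≈[376,206]) has its head top at z≈0.107–0.109, which matches 3+40+66 mm. The one beside it on the mat (top ≈[208,262], scene ≈[343,187]) tops out at 0.074, so it is the small look-alike. The drive unit has its orange plate over the socket, with the grip at [300,208] and open travel toward image left (+y).

Run:
```python
from h import *
np.set_printoptions(precision=4,suppress=True)
for c in("top","scene"):
    d=np.load(c+"0.npy");P=cloud(c,d);im=cv2.imread(f"pics/{c}0.png")
    def rect(n,lo,hi,cx,cy,r):
        m=(d>0)&(P[...,2]>lo)&(P[...,2]<hi)&(np.hypot(P[...,0]-cx,P[...,1]-cy)<r)
        Q=P[m];
        if len(Q)<4: print(c,n,len(Q));return
        b=cv2.minAreaRect((Q[:,:2]*1000).astype(np.float32)); print(c,n,len(Q),np.round(b[0],1),np.round(b[1],1),round(b[2],1),'mean',Q.mean(0),'med z',np.median(Q[:,2]))
    rect("grip",.095,.112,.556,-.098,.04)
    rect("unit",.055,.11,.556,-.12,.14)
    rect("plate",.072,.08,.55,-.12,.1)
    rect("head",.102,.116,.435,.23,.03)
    rect("stand",.036,.05,.435,.23,.06)
    rect("small",.066,.08,.431,.133,.03)
    # blue and orange colour masks
    hsv=cv2.cvtColor(im,cv2.COLOR_BGR2HSV)
    o=cv2.inRange(hsv,(8,150,120),(22,255,255))>0
    m=o&(P[...,2]>.07)&(P[...,2]<.082)&(np.hypot(P[...,0]-.55,P[...,1]+.12)<.12)
    b=cv2.minAreaRect((P[m][:,:2]*1000).astype(np.float32));print(c,"orangeplate",b)
cr=cv2.imread("pics/top0.png")[235:290,135:235];sc=cv2.imread("pics/scene0.png")[175:240,320:395]
cv2.imwrite("pics/crop1.png",np.hstack([cv2.resize(cr,(400,300),interpolation=cv2.INTER_CUBIC),cv2.resize(sc,(400,300),interpolation=cv2.INTER_CUBIC)]))
```

```text
top grip 82 [ 556.5 -100. ] [14.2 31.9] 85.8 mean [ 0.5563 -0.0996  0.1022] med z 0.10229289449724634
top unit 3291 [ 555.6 -112.4] [189.9 110.2] 85.1 mean [ 0.5545 -0.1116  0.0688] med z 0.06570318490529237
top plate 1161 [ 555.7 -108.2] [175.4  87.7] 85.1 mean [ 0.5538 -0.1229  0.0751] med z 0.07502453936668016
top head 90 [431.8 233. ] [21.8 21.6] 74.0 mean [0.432  0.2327 0.1081] med z 0.10807196649091144
top stand 624 [431.6 233.3] [70.8 70.3] 56.6 mean [0.4322 0.2309 0.0428] med z 0.04247628824109838
top small 49 [431.1 134.6] [15.1 14.7] 89.5 mean [0.4312 0.1345 0.073 ] med z 0.0731197982992748
top orangeplate ((556.4566650390625, -92.9158706665039), (35.9398193359375, 11.145711898803711), 10.676492691040039)
scene grip 55 [ 555.  -102.1] [14.  32.1] 85.5 mean [ 0.5562 -0.1006  0.1017] med z 0.10262196416010097
scene unit 1946 [ 553.4 -114.3] [193.1 112.9] 84.7 mean [ 0.5607 -0.1059  0.0695] med z 0.06724386950820535
scene plate 661 [ 555.3 -106.9] [171.7  89.3] 84.5 mean [ 0.5562 -0.1209  0.0753] med z 0.07527859919629135
scene head 71 [431.6 231.8] [23.2 23.1] 70.0 mean [0.4328 0.2322 0.1076] med z 0.10775403272485412
scene stand 439 [431.3 232.1] [71.9 71.9] 57.8 mean [0.4398 0.2343 0.043 ] med z 0.042649362139821026
scene small 37 [429.9 133.5] [16.2 17.3] 85.6 mean [0.4321 0.1334 0.0722] med z 0.07262703726910053
scene orangeplate ((554.2398071289062, -124.6531982421875), (86.19346618652344, 88.41744995117188), 85.52075958251953)
```

View pics/crop1.png

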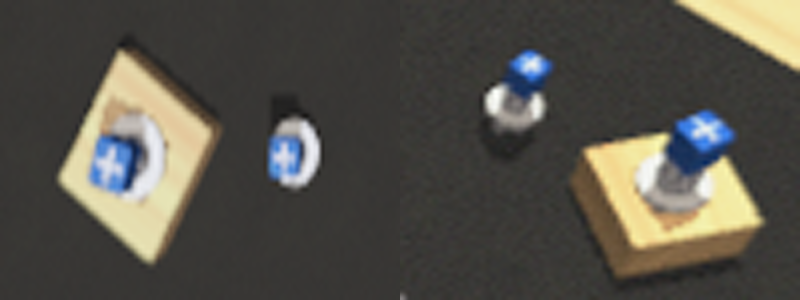

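The crop confirms the large arbor in the stand (top image [165,264]) and the clearly smaller one on the mat. Unit yaw is about −5°, and the grip is at (0.556, −0.100).

```bash
python3 -m pendant '[[0.06,0.015,-0.013,0,0],[0.06,0.0255,-0.0215,0,0],[0.06,0.0255,-0.0215,0,0],[0.06,0.0255,-0.0215,0,0],[0.06,0.0255,-0.0215,0,0],[0.06,0.0255,-0.0215,0,0],[0.06,0.0255,-0.0215,0,0],[0.06,0.0255,-0.0215,0,0],[0.06,0.0255,-0.0215,0,0],[0.06,0.0255,-0.0215,0,0],[0.06,0.0255,-0.0215,0,0],[0.06,0.0255,-0.0215,0,0]]' 30
python3 -m pendant '[[0.06,0.0255,-0.0215,0,0],[0.06,0.0255,-0.0215,0,0],[0.06,0.0255,-0.0215,0,0],[0.06,0.0255,-0.0215,0,0],[0.06,0.0255,-0.0215,0,0],[0.06,0.0255,-0.0215,0,0],[0.06,0.0255,-0.0215,0,0],[0.06,0.015,-0.013,0,0],[0.06,0,0,0,6.8],[0.06,0,0,0,6.8],[0.06,0,0,0,6.7],[0.06,0,0,0,0]]'
```

```text
t: 1.7
eef_pos: [0.3982, -0.3307, 0.405]
tool_rot: [0.0, 0.991, 0.133, 0.0]
contact_force: [0.0, -1.0, -0.3]
gripper_width: 0.703
grasp_force: 0.0
t: 2.7
eef_pos: [0.541, -0.1231, 0.4048]
tool_rot: [0.0, 0.999, -0.045, 0.0]
contact_force: [-0.6, 0.0, 0.6]
gripper_width: 0.702
grasp_force: 0.0
```

```bash
python3 -m pendant '[[0.06,0.0066,-0.012,0.01,0],[0.06,0.0066,-0.012,0.02,0],[0.06,0,0,0.025,0],[0.06,0,0,0.025,0],[0.06,0,0,0.025,0],[0.06,0,0,0.02,0],[0.06,0,0,0.015,0],[0.06,0,0,0.01,0],[0.06,0,0,0,0],[0.06,0,0,0,0]]'
python3 -m pendant '[[0.01,0,0,0,0],[0.01,0,0,0,0],[0.01,0,0,0,0],[0.01,0,0,0,0],[0.01,0,0,0,0],[0.01,0,0,0,0],[0.01,0,0,0,0]]' 30
```

```text
t: 3.53
eef_pos: [0.5563, -0.1006, 0.2548]
tool_rot: [-0.0, 0.999, -0.043, -0.0]
contact_force: [-0.3, -0.1, -0.5]
gripper_width: 0.705
grasp_force: 0.0
t: 4.12
eef_pos: [0.5565, -0.1006, 0.2556]
tool_rot: [0.0, 0.999, -0.043, 0.001]
contact_force: [-0.8, 0.4, 6.7]
gripper_width: 0.152
grasp_force: 32.4
```

```bash
python3 -m pendant '[[0.01,0,0,-0.002,0],[0.01,0,-0.006,0,0],[0.01,0,-0.008,0,0],[0.01,0,-0.008,0,0],[0.01,0,-0.008,0,0],[0.01,0,-0.008,0,0],[0.01,0,-0.006,0,0],[0.01,0,-0.004,0,0],[0.01,0,0,0,0]]'
python3 -m pendant '[[0.01,0,-0.002,0,0],[0.01,0,-0.002,0,0],[0.01,0,-0.002,0,0],[0.01,0,0,0,0]]'
```

```text
t: 4.87
eef_pos: [0.5607, -0.0521, 0.2558]
tool_rot: [-0.0, 0.999, -0.043, 0.001]
contact_force: [4.7, 0.9, -11.1]
gripper_width: 0.156
grasp_force: 32.1
t: 5.2
eef_pos: [0.5611, -0.0477, 0.2558]
tool_rot: [0.001, 0.999, -0.043, 0.0]
contact_force: [5.1, -2.6, -11.2]
gripper_width: 0.158
grasp_force: 32.1
```

```bash
python3 -m pendant '[[0.01,0,-0.002,0.001,0],[0.01,0,-0.002,0,0],[0.01,0,-0.001,0,0],[0.01,0,0,0,0]]'
```

```text
t: 5.53
eef_pos: [0.5613, -0.0467, 0.2557]
tool_rot: [0.003, 0.999, -0.045, 0.0]
contact_force: [1.7, -14.6, -1.6]
gripper_width: 0.159
grasp_force: 33.6
```

```bash
python3 -m pendant '[[0.01,0,-0.003,0,0],[0.01,0,0,0,0],[0.05,0,0.003,0,0],[0.05,0,0.004,0,0],[0.05,0,0,0,0],[0.05,0,0,-0.01,0],[0.05,0,0,-0.03,0],[0.05,0,0,-0.035,0],[0.05,0,0,-0.035,0],[0.05,-0.005,-0.01,-0.01,0],[0.05,-0.015,-0.03,0,0],[0.05,-0.015,-0.035,0,0]]'
python3 -m pendant '[[0.05,-0.015,-0.035,0,0],[0.05,-0.015,-0.035,0,0],[0.05,-0.015,-0.035,0,0],[0.05,-0.015,-0.03,0,0],[0.05,-0.007,-0.015,0,0],[0.05,0,0,0,0],[0.05,0,0,0,0]]'
cat > look.py <<'E'
from h import *
import sys
np.set_printoptions(precision=4,suppress=True)
for c in("top","scene"):
    im,d=bot.read_camera(c);k=sys.argv[1];cv2.imwrite(f"pics/{c}{k}.png",im);np.save(f"{c}{k}.npy",d);P=cloud(c,d)
    def rect(n,lo,hi,cx,cy,r):
        m=(d>0)&(P[...,2]>lo)&(P[...,2]<hi)&(np.hypot(P[...,0]-cx,P[...,1]-cy)<r);Q=P[m]
        if len(Q)<4: print(c,n,len(Q));return
        b=cv2.minAreaRect((Q[:,:2]*1000).astype(np.float32)); print(c,n,len(Q),np.round(b[0],1),np.round(b[1],1),round(b[2],1),'mean',Q.mean(0))
    rect("grip",.095,.112,.561,-.047,.04);rect("head",.102,.116,.435,.23,.03)
    rect("collar",.0665,.0735,.5523,-.145,.034)
    for n in("socket_rim","head"):
        for r in bot.pinpoint(n,c): print(n,r["at"],round(r["score"],2),cast(c,r["at"],.069 if n!="head" else .109))
E
python3 look.py 1
python3 -c "
import cv2,numpy as np
a=cv2.imread('pics/top1.png')[180:245,255:355];b=cv2.imread('pics/scene1.png')[135:215,210:295]
cv2.imwrite('pics/crop2.png',np.hstack([cv2.resize(a,(400,260),interpolation=cv2.INTER_CUBIC),cv2.resize(b,(400,376),interpolation=cv2.INTER_CUBIC)[:260]]))"
```

```text
t: 6.53
eef_pos: [0.5325, 0.0316, 0.3776]
tool_rot: [0.0, 0.999, -0.045, 0.002]
contact_force: [0.5, 0.7, -0.2]
gripper_width: 0.588
grasp_force: 0.0
t: 7.12
eef_pos: [0.4779, 0.1888, 0.3762]
tool_rot: [-0.0, 0.999, -0.041, 0.0]
contact_force: [0.3, -0.2, 0.5]
gripper_width: 0.582
grasp_force: 0.0
top grip 76 [561.  -47.8] [12.3 29.6] 88.2 mean [ 0.5613 -0.0476  0.1028]
top head 0
top collar 208 [ 553.  -143.1] [61.1 44. ] 56.5 mean [ 0.5521 -0.144   0.069 ]
socket_rim [316.4, 212.2] 0.77 [ 0.5514 -0.141   0.069 ]
socket_rim [172.5, 262.5] 0.63 [0.4335 0.218  0.069 ]
head [167.2, 264.5] 0.65 [0.4312 0.2216 0.109 ]
head [204.5, 267.5] 0.42 [0.4229 0.133  0.109 ]
head [172.6, 265.8] 0.31 [0.428  0.2087 0.109 ]
scene grip 59 [559.3 -49. ] [14.6 32.5] 83.2 mean [ 0.5608 -0.0479  0.1019]
scene head 67 [432.4 231.2] [22.2 22.8] 67.4 mean [0.4326 0.2323 0.1076]
scene collar 126 [ 548.6 -150. ] [54.1 43.7] 54.9 mean [ 0.5518 -0.147   0.0691]
socket_rim [242.1, 159.5] 0.51 [ 0.552 -0.154  0.069]
socket_rim [368.7, 221.0] 0.2 [0.4678 0.2437 0.069 ]
head [374.3, 203.4] 0.69 [0.4381 0.2294 0.109 ]
head [345.3, 188.5] 0.63 [0.4519 0.1452 0.109 ]
```

View pics/crop2.png

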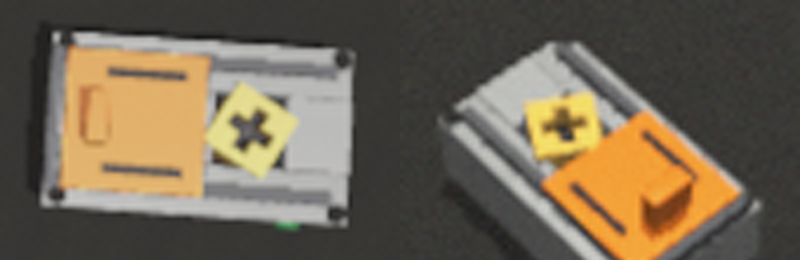

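The crop shows the lock at the stop bar, the plate clear of the brass collar, and the cross hole open. The collar centre is near top-image pixel ≈[316,212]. Next I measure its centre and angle from its colour.

Run:
```python
from h import *
from scipy.optimize import minimize
np.set_printoptions(precision=4,suppress=True)
def sqfit(XY,s,c0):
    # square of known side: count inside via soft penalty
    best=None
    for a0 in np.arange(0,90,10):
        def f(p):
            a=np.radians(p[2]);R=np.array([[np.cos(a),np.sin(a)],[-np.sin(a),np.cos(a)]])
            q=np.abs((XY-p[:2])@R.T)-s/2
            return np.sum(np.maximum(q,0)**2)
        r=minimize(f,[*c0,a0],method="Nelder-Mead",options=dict(xatol=1e-3,fatol=1e-6,maxiter=2000))
        if best is None or r.fun<best.fun:best=r
    return best.x[:2],best.x[2]%90,best.fun/len(XY)
for c,k in(("top","1"),("scene","1"),("top","0"),("scene","0")):
    im=cv2.imread(f"pics/{c}{k}.png");d=np.load(f"{c}{k}.npy");hsv=cv2.cvtColor(im,cv2.COLOR_BGR2HSV);P=cloud(c,d)
    v,u=np.mgrid[:384,:512]
    if k=="1":
        near=np.hypot(P[...,0]-.552,P[...,1]+.145)<.045
        m=(cv2.inRange(hsv,(22,80,120),(35,255,255))>0)&near&(P[...,2]>.066)
        px=np.stack([u[m],v[m]],1);W=np.array([cast(c,p,.069)[:2] for p in px])*1000
        b=cv2.minAreaRect(W.astype(np.float32));print(c,"collar n",len(W),b,W.mean(0),sqfit(W,44-1.,W.mean(0)))
        h=(im.max(2)<90)&(np.hypot(P[...,0]-W[:,0].mean()/1000,P[...,1]-W[:,1].mean()/1000)<.016)
    m=(d>0)&(P[...,2]>.102)&(P[...,2]<.116)&(np.hypot(P[...,0]-.435,P[...,1]-.23)<.03)
    if m.sum()>20:
        px=np.stack([u[m],v[m]],1);W=np.array([cast(c,p,.109)[:2] for p in px])*1000
        print(c,k,"head",cv2.minAreaRect(W.astype(np.float32)),W.mean(0),sqfit(W,21.,W.mean(0)))
```

```text
top collar n 199 ((552.7134399414062, -143.7954559326172), (43.88408279418945, 43.255489349365234), 55.00324630737305) [ 551.107  -142.7048] (array([ 552.6363, -143.7598]), np.float64(54.911303024863045), np.float64(0.003544516582833649))
scene collar n 110 ((551.5436401367188, -145.22256469726562), (43.28915023803711, 43.23161315917969), 53.17177963256836) [ 552.2965 -145.3838] (array([ 551.5675, -145.1732]), np.float64(53.01789462234503), np.float64(0.0007174521159680904))
scene 1 head ((434.1990661621094, 232.02749633789062), (24.124853134155273, 24.56228256225586), 67.9280776977539) [433.5345 232.5381] (array([433.5687, 232.154 ]), np.float64(67.3465800410489), np.float64(0.2562793649884845))
top 0 head ((431.86163330078125, 232.2702178955078), (22.71402359008789, 21.93940544128418), 74.51676177978516) [432.0064 232.5   ] (array([431.9256, 232.4539]), np.float64(73.05306668526228), np.float64(0.029468534909311114))
scene 0 head ((434.23779296875, 232.45436096191406), (23.72342872619629, 25.178245544433594), 70.87765502929688) [433.7453 232.3676] (array([433.9345, 232.432 ]), np.float64(70.5436768818675), np.float64(0.3450540501606725))
```

```bash
python3 -m pendant '[[0.06,-0.016,-0.013,0,0],[0.06,-0.017,-0.014,0,0],[0.06,-0.016,-0.013,0,0],[0.06,0,0,0,6.6],[0.06,0,0,0.015,6.6],[0.06,0,0,0.025,0],[0.06,0,0,0.025,0],[0.06,0,0,0.015,0],[0.06,0,0,0,0],[0.06,0,0,0,0]]'
```

```text
t: 8.25
eef_pos: [0.4335, 0.2308, 0.2954]
tool_rot: [0.001, 0.987, -0.158, -0.001]
contact_force: [0.4, -0.1, 1.0]
gripper_width: 0.699
grasp_force: 0.0
```

```bash
python3 -m pendant '[[0.06,-0.0014,-0.001,0.015,0],[0.06,0,0,0.015,0],[0.06,0,0,0.01,0],[0.06,0,0,0.005,0],[0.06,0,0,0,0],[0.015,0,0,0,0],[0.015,0,0,0,0],[0.015,0,0,0,0],[0.015,0,0,0,0],[0.015,0,0,0,0],[0.015,0,0,0,0],[0.015,0,0,0,0]]' 70
```

```text
t: 9.25
eef_pos: [0.4327, 0.233, 0.2516]
tool_rot: [-0.0, 0.987, -0.158, 0.001]
contact_force: [-0.2, -0.4, 6.4]
gripper_width: 0.247
grasp_force: 68.7
```

```bash
python3 -m pendant '[[0.015,0,0,-0.004,0],[0.015,0,0,-0.008,0],[0.015,0,0,-0.012,0],[0.015,0,0,-0.015,0],[0.015,0,0,-0.02,0],[0.015,0,0,-0.025,0],[0.015,0,0,-0.025,0],[0.015,0,0,-0.015,0],[0.015,0,0,-0.004,0],[0.015,0,0,0,0],[0.015,0,0,0,0]]'
```

```text
t: 10.17
eef_pos: [0.432, 0.2324, 0.3781]
tool_rot: [0.0, 0.987, -0.158, -0.0]
contact_force: [-0.7, -0.2, -2.2]
gripper_width: 0.242
grasp_force: 68.5
```

```bash
python3 -m pendant '[[0.015,0.009,0.0125,0,0],[0.015,0.018,0.025,0,0],[0.015,0.02,0.0277,0,0],[0.015,0.02,0.0277,0,0],[0.015,0.02,0.0277,0,0],[0.015,0.02,0.0277,0,0],[0.015,0.02,0.0277,0,0],[0.015,0.02,0.0277,0,0],[0.015,0.02,0.0277,0,0],[0.015,0.02,0.0277,0,0],[0.015,0.02,0.0277,0,0],[0.015,0.016,0.0222,0,0]]'
python3 -m pendant '[[0.015,0.0086,0.012,0,0],[0.015,0,0,0,6],[0.015,0,0,0,6],[0.015,0,0,0,6],[0.015,0,0,0,0],[0.015,0,0,0,0],[0.015,0,0,0,0]]'
python3 - <<'E'
from h import *
np.set_printoptions(precision=4,suppress=True)
o=bot.get_obs();print(o["eef_pos"],o["tool_rot"],o["contact_force"],o["torque"])
a=2*np.arctan2(o["tool_rot"][2],o["tool_rot"][1]);X=np.array([np.cos(a),np.sin(a)]);Y=np.array([np.sin(a),-np.cos(a)])
print("yang",np.degrees(np.arctan2(Y[1],Y[0])))
for c in("top","scene"):
    im,d=bot.read_camera(c);cv2.imwrite(f"pics/{c}2.png",im);np.save(c+"2.npy",d);P=cloud(c,d)
    z0=o["eef_pos"][2]-.251  # lift
    m=(d>0)&(np.hypot(P[...,0]-o["eef_pos"][0],P[...,1]-o["eef_pos"][1])<.026)&(P[...,2]>.10)&(P[...,2]<.049+z0+.004)
    Q=P[m];print(c,m.sum(),Q.min(0),Q.max(0),Q.mean(0))
    for n in("flange","head","arbor"):
        for r in bot.pinpoint(n,c)[:3]: print(n,np.round(r["at"],1),round(r["score"],2),cast(c,r["at"],dict(flange=.043,head=.109,arbor=.017)[n]+z0))
E
python3 -c "
import cv2
b=cv2.imread('pics/scene2.png')[85:205,190:350];cv2.imwrite('pics/crop3.png',cv2.resize(b,(800,600),interpolation=cv2.INTER_CUBIC))"
```

```text
t: 11.17
eef_pos: [0.5477, -0.1332, 0.3767]
tool_rot: [0.0, 0.987, -0.159, -0.002]
contact_force: [-0.3, -0.5, -1.2]
gripper_width: 0.247
grasp_force: 68.6
t: 11.75
eef_pos: [0.5522, -0.1438, 0.378]
tool_rot: [0.0, 0.951, -0.308, -0.001]
contact_force: [-0.3, -0.7, -0.9]
gripper_width: 0.247
grasp_force: 68.7
[ 0.5522 -0.1438  0.378 ] [ 0.      0.9512 -0.3085 -0.0007] [-0.3347 -0.7263 -0.9143] [ 0.0436  0.0206 -0.0104]
yang -125.93313901332273
top 53 [ 0.5338 -0.1409  0.1708] [ 0.5633 -0.1234  0.1789] [ 0.5455 -0.1297  0.1745]
flange [206.5 263.3] 0.65 [0.4361 0.1196 0.17  ]
flange [323.2 207.1] 0.45 [ 0.5562 -0.143   0.17  ]
head [202.2 266.1] 0.57 [0.4344 0.1192 0.236 ]
head [328.7 207.9] 0.41 [ 0.5493 -0.1443  0.236 ]
head [314.8 212.4] 0.33 [ 0.5405 -0.1151  0.236 ]
arbor [211.  260.6] 0.4 [0.4405 0.113  0.144 ]
arbor [321.2 211.5] 0.38 [ 0.5481 -0.142   0.144 ]
scene 107 [ 0.531  -0.1659  0.1443] [ 0.5699 -0.1239  0.1798] [ 0.5553 -0.1392  0.1711]
flange [339.6 198.9] 0.68 [0.5278 0.1681 0.17  ]
flange [245.4 137.2] 0.44 [ 0.543  -0.1439  0.17  ]
head [345.  189.5] 0.7 [0.5399 0.1775 0.236 ]
head [243.7 124.1] 0.53 [ 0.5538 -0.1363  0.236 ]
head [247.2 171.6] 0.23 [ 0.6574 -0.0229  0.236 ]
arbor [244.7 175.1] 0.67 [ 0.6243 -0.0684  0.144 ]
arbor [243.4 145.2] 0.63 [ 0.5525 -0.1438  0.144 ]
arbor [338.9 199.4] 0.6 [0.5139 0.1616 0.144 ]
```

View pics/crop3.png

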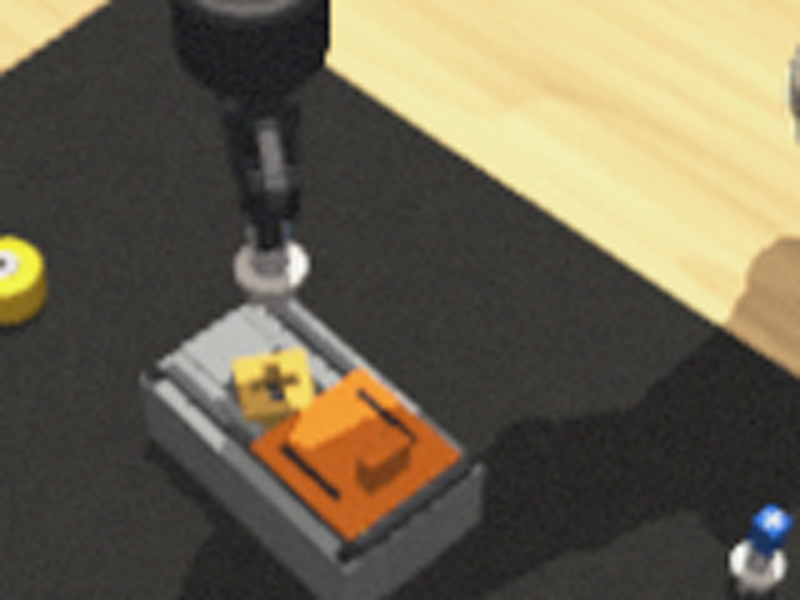

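```bash
python3 -m pendant '[[0.015,0,0,0.01,0],[0.015,0,0,0.018,0],[0.015,0,0,0.018,0],[0.015,0,0,0.015,0],[0.015,0,0,0.008,0],[0.015,0,0,0,0],[0.015,0,0,0,0]]'
python3 -m pendant '[[0.015,0,0,0.003,0],[0.015,0,0,0.003,0],[0.015,0,0,0.003,0],[0.015,0,0,0.001,0],[0.015,0,0,0,0]]'
```

```text
t: 12.73
eef_pos: [0.5524, -0.1445, 0.3094]
tool_rot: [0.0, 0.951, -0.31, -0.0]
contact_force: [-0.6, 0.4, -2.1]
gripper_width: 0.246
grasp_force: 68.7
t: 13.15
eef_pos: [0.5523, -0.1445, 0.2996]
tool_rot: [0.0, 0.951, -0.31, -0.0]
contact_force: [1.2, 0.2, -0.9]
gripper_width: 0.248
grasp_force: 68.7
```

```bash
python3 -m pendant '[[0.015,0,0,0.002,0],[0.015,0,0,0.002,0],[0.015,0,0,0.002,0],[0.015,0,0,0.002,0],[0.015,0,0,0,0]]'
```

```text
t: 13.57
eef_pos: [0.5523, -0.1445, 0.2913]
tool_rot: [0.0, 0.951, -0.31, -0.0]
contact_force: [0.8, -0.4, -0.6]
gripper_width: 0.243
grasp_force: 68.6
```

```bash
python3 -m pendant '[[0.015,0,0,0.002,0],[0.015,0,0,0.002,0],[0.015,0,0,0.002,0],[0.015,0,0,0.002,0],[0.015,0,0,0.002,0],[0.015,0,0,0,0]]' 90
```

```text
t: 14.07
eef_pos: [0.5525, -0.1445, 0.2817]
tool_rot: [-0.0, 0.951, -0.31, 0.0]
contact_force: [-0.4, -0.3, 3.8]
gripper_width: 0.245
grasp_force: 90.0
```

```bash
python3 -m pendant '[[0.015,0,0,0.0015,0],[0.015,0,0,0.0015,0],[0.015,0,0,0.001,0],[0.015,0,0,0.001,0],[0.015,0,0,0,0]]'
```

```text
t: 14.48
eef_pos: [0.5526, -0.1445, 0.2777]
tool_rot: [-0.0, 0.951, -0.31, 0.0]
contact_force: [-4.1, 0.6, 11.9]
gripper_width: 0.238
grasp_force: 91.4
```

```bash
python3 -m pendant '[[0.015,0,0,0.001,0],[0.015,0,0,0,0],[0.015,0,0,0,0]]'
```

```text
t: 14.73
eef_pos: [0.5525, -0.1445, 0.2776]
tool_rot: [-0.0, 0.951, -0.31, 0.0]
contact_force: [-6.2, 1.9, 19.7]
gripper_width: 0.241
grasp_force: 92.5
```

```bash
python3 -m pendant '[[0.015,-0.0005,0.0003,0,0],[0.015,0,0,0,0],[0.015,0,0,0,0]]'
python3 - <<'E'
from h import *
np.set_printoptions(precision=4,suppress=True)
for c in("top","scene"):
    im,d=bot.read_camera(c);cv2.imwrite(f"pics/{c}3.png",im);P=cloud(c,d)
    s=lambda cx,cy,r,lo,hi:P[(d>0)&(np.hypot(P[...,0]-cx,P[...,1]-cy)<r)&(P[...,2]>lo)&(P[...,2]<hi)]
    print(c,"grip",s(.561,-.047,.03,.095,.112).mean(0),"flange top",(f:=s(.552,-.1445,.019,.06,.085)).mean(0) if len(f:=s(.552,-.1445,.019,.06,.085)) else 0,len(f),np.median(f[:,2]) if len(f) else 0,
     "small",s(.431,.134,.02,.066,.08).mean(0))
b=cv2.imread('pics/scene3.png')[110:206,190:318];cv2.imwrite('pics/crop4.png',cv2.resize(b,(800,600),interpolation=cv2.INTER_CUBIC))
E
```

```text
t: 14.98
eef_pos: [0.5523, -0.1445, 0.2776]
tool_rot: [-0.0, 0.951, -0.31, 0.001]
contact_force: [-4.0, 1.9, 17.2]
gripper_width: 0.247
grasp_force: 92.2
top grip [ 0.5613 -0.0476  0.1028] flange top [ 0.5453 -0.13    0.0745] 15 0.07435688592232581 small [0.4312 0.1345 0.073 ]
scene grip [ 0.5616 -0.0483  0.102 ] flange top [ 0.5572 -0.14    0.0749] 78 0.07464280234088966 small [0.4317 0.1335 0.0719]
```

View pics/crop4.png

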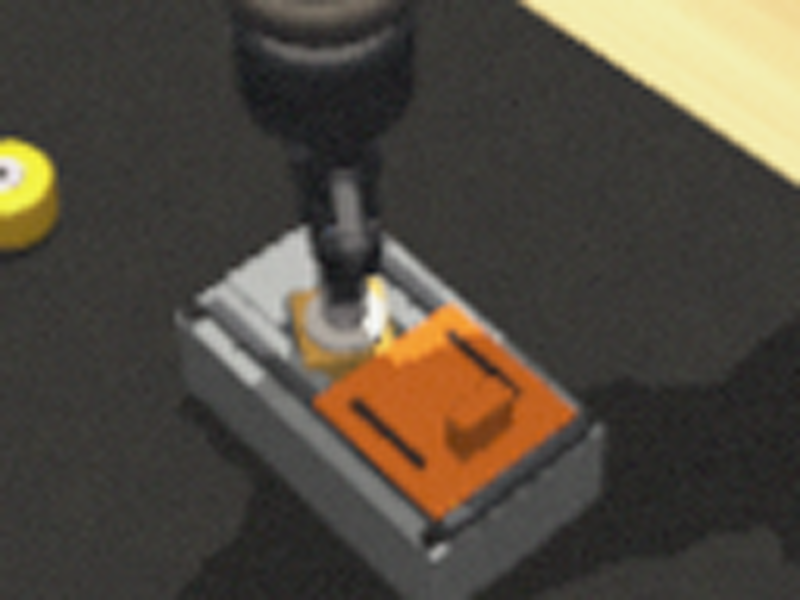

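The picture shows the flange seated flat on the brass collar. Its top is at z≈0.0745, against 0.069+0.006 expected. The lock is against the stop bar, the press is a steady 17 N against a hard stop, and the small arbor has not moved.

```bash
python3 -c "
from station import bot
print(bot.hand_in())"
```

```text
the job is handed in; nothing more can be done
None
```

The job is handed in: the lock is slid open to its end stop, and the large arbor is meshed and fully home in the socket, still gripped and pressed down with about 17 N at about 15 s of the 56 s allowed; no verdict came back.

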